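# Third hand for the caddy handle

## Task

Take the loose bamboo handle, slide its narrow tongue into the flat steel socket on the side of the condiment caddy and feel for the springy seat hidden inside, whose depth differs each time. Then press the handle against that seat with a steady push of about 10 newtons, without ramming it, and finish while still holding it pressed like that, so that someone can drive the screw. Leave the other things on the table where they are.

Things in the scene. Friction and masses are not known exactly. Their poses are not given: they have to be found in the camera images.
- handle_grip (a point): centre of the thick grip of the loose bamboo handle (about 90 g): grip 80 long, 28 wide, 36 high, lying on the table with this point 18 above its underside. The handle's x axis runs along it from the grip towards the tongue (always pointing roughly away from the robot at the start), z up.
- handle_tip (a point): centre of the end face of the handle's tongue (90 long, 18 wide, 24 high, centred on the grip's axis at mid-height), 130 ahead of handle_grip along the handle's x axis.
- handle: the whole bamboo handle, 170 long; origin on its underside below handle_grip, same axes.
- mouth (a point): centre of the mouth of the steel socket, 18 above the table; x points straight into the socket (roughly away from the robot), y left, z up. Inside sits a rubber-faced spring seat that cannot be seen: the tongue's end first meets it 28 to 53 past the mouth (differs each time). It yields along x at 0.7 N per mm from first touch, up to 30 mm, then is solid.
- sleeve: the socket: a fixed roofed steel sleeve on the table, open below to the table top; inside 23 wide, 36 high, 110 long; roof 40 above the table, a screw standing on it to 57. Two plates 36 high flare out before the mouth, to 46 wide 25 before it. Origin on the table straight below the mouth, axes as mouth.
- caddy: the steel condiment caddy, fixed to the table; origin and axes as sleeve. Its tray (140 by 100, 60 high, with two bottles up to 104 high and a bamboo spatula clipped upright to 240 high) stands left of the socket, 50 to 190 beyond the mouth and 17 to 135 to its left. The hidden seat is part of it.
- lid: the pot's flat round steel lid with a knob, 224 wide, 54 high, lying in front of the heavy stockpot (220 wide, 150 high) that stands at the back left; leave alone; origin at its underside
- spoon_rest: white ceramic spoon rest about 170 long and 20 high; leave alone, its middle line lies 20 nearer the robot than its origin; origin at its underside
- scoop: yellow plastic scoop about 165 long, 60 wide, 40 high; leave alone. It and the bamboo handle lie one on each side of the caddy, either way round; origin at its underside
- pepper: glass pepper jar with a steel cap, 48 wide, 95 high; leave alone; origin at its underside
- mug: blue mug, 80 wide, 90 high; leave alone; origin at its underside
- screwdriver: screwdriver lying flat, for the person who will drive the screw; leave alone; origin at its underside
Not all that is in view belongs to the job. Leave any green look-alike of the caddy alone.

How it is judged (in metres and radians):
On the way, in this order (a step that is already met when the one before it is completed fails the run):
1. the tongue is inside the socket (x of handle_tip in the frame of mouth above 0.012 m and y of handle_tip in the frame of mouth between -0.006 and 0.006 m and angle between the x axis of handle and the x axis of caddy, either way round below 0.14 rad), for 0.1 s.
2. the handle is pressed on the hidden seat with 6 to 14 N, steadily for one second (all of step 1 and contact force between handle and caddy between 6 and 14 N), for 1 s.
At the end, for the whole second after the job is handed in: The tongue is at least 12 mm inside the socket, within 6 mm of its middle line and 8 degrees of its direction, and the robot's fingers are still on the handle, which is at rest and presses on the hidden seat with 6 to 14 N through the whole last second (all of step 2 and contact force between the fingers and handle above 1 N and linear speed of handle below 0.02 m/s); the arm keeps its last pose, push and grip.
It fails at once if the handle is rammed against the seat or caddy with more than 20 N (contact force between handle and caddy above 20 N).
It fails at once if one of the other things on the table is shoved by more than 30 mm (distance of any of lid, spoon_rest, scoop, pepper, mug, screwdriver from where it was at the start of the episode above 0.03 m).
It also fails if it takes over 48 s, if anything falls off the work surface, if the arm or the gripper's body presses on something with over 40 N, if the wrist force passes 120 N, or if a joint passes its speed limit or range.

## Robot

A 6-joint arm with a two-finger parallel gripper is mounted at the origin on the work surface. World frame = base frame: x ahead of the robot, y to its left, z up, the work surface at z = 0. Lengths are in m, angles in degrees, forces in N, time in s.
With the tool pointing down it reaches from about 0.35 to 0.975 m from the base axis. Payload 7.1 kg.
Tool frame: the origin (TCP) lies at the very end of the fingers, on their centre line; the grasp point (between the pads) lies 19 mm behind it; z points along the fingers, y is the direction in which the jaws open and shut (so a half turn about z gives the same grasp; the last joint's range is limited). The gripper opens to 88 mm and grips with 3 to 60 N. Pads are 20 mm wide; open, the fingers measure 115 mm over their backs; the gripper's body (75 mm by 178 mm) begins 61 mm behind the grasp point.
Start: joints at [-75.516, 24.242, 93.386, -0, 62.372, -1.089], TCP at [0.168, -0.602, 0.223] pointing down, gripper open.
Joint ranges: [-172.04, 172.04], [-51.8, 120.97], [4.93, 147.93], [-75.15, 255.16], [6.16, 154.13], [-145.62, 145.62]. Speed limits (degrees/s): [136.94, 136.94, 172.46, 180, 180, 180].

## Interface

Orientations are given as [roll, pitch, yaw] about the fixed x, y, z axes, in that order (R = Rz(yaw) Ry(pitch) Rx(roll)).
In Python, from bench import * gives the robot as it stands.
- The arm moves only by the tool step_arm, never from a script. Its argument "motion" is a list of rows, each a list of 3 entries, a list of its own where there are three numbers: the shift along the world's x, y, z in cm, then the turn, a rotation vector about the world's x, y, z in degrees, then the finger opening in cm, from 0 to 8.78. In form: [[[tx, ty, tz], [wx, wy, wz], grip], ...]. A call has 1 to 10 rows; each row is the pose to reach, as a shift and turn from the pose commanded when the call began; what a row does not reach only later rows make up. A row lasts 1/10 s, in which the tool goes at most 50 mm and 8.59 degrees, less where a joint would pass 70% of its speed; a pose out of reach is approached as far as the arm can. A call with a gripper value outside its range is refused whole. The fingers move at their own pace and stop on an object; "force" is the grip in N (left out, the last holds). Time passes only in rows, so rows that repeat a pose let the fingers close. It gives the time, the measured TCP pose, the force and the opening at its end, in the units of the state.
- read_state(): the state, without advancing time (a new reading comes with each control period).
- camera(name): name is "scene" or "side" or "wrist"; returns a dict with "color" (420x560x3 uint8, red, green, blue), "intrinsics" (3x3 intrinsics, pixels), "R" (3x3) and "t" (3): a world point X has camera coordinates R X + t; the wrist camera has in their place "hand_eye" (4x4, takes a point from camera to tool coordinates, whose origin is the TCP and whose axes are the flange's). Camera axes: x right, y down, z forward; pixel columns grow to the right and rows downward; lengths in m; the calibration is good to about 2 mm. A picture is of the moment at which its call begins: read the wrist's pose just before it. There is no depth.
- job_done(): hands the job in, once; it reports no verdict.
The state is a dict: "time_s": time; "qpos": joint angles; "dq": joint speeds; "joint_torque": joint torques, N m; "position": TCP position; "orientation": TCP orientation; "wrist_force": force on the tool from outside, world axes, zero at the start; "ft_torque": the same for the moment, N m; "width": opening from 0.0 (shut) to 1.0 (fully open).
Only numpy, scipy, OpenCV 4.12 (cv2) and the standard library are available. Lean on these libraries where they do the work, as an engineer would, in place of code of your own. Each camera call takes 0.05 s, during which the arm holds its last target.

## Working session

There is one attempt and no reset: what is moved stays moved. The work goes in short steps, Python scripts to look and compute and a tool call to move; the robot and the scene stay as the last step left them, time stands still between calls to the robot, and variables do not carry over. Pictures are saved under pics/ and viewed, and the job is handed in when it is done.

Besides the shell and the picture viewer there is one more tool, called after "Emit:" as name(argument=value, ...) on one line, values as JSON. step_arm: Moves the arm, as the interface text tells. Its arguments: {"type":"object","properties":{"motion":{"type":"array","items":{"type":"array"}},"force":{"type":"number"}},"required":["motion"]}

```bash
mkdir -p pics
python3 - <<'E'
from bench import *
import cv2
print(read_state())
for n in ("scene","side","wrist"):
    c=camera(n); cv2.imwrite(f"pics/{n}0.png",c["color"][:,:,::-1])
    print(n,{k:v for k,v in c.items() if k!="color"})
E
```

```text
{'time_s': 0.0, 'qpos': array([-7.55165562e+01,  2.42846374e+01,  9.34323829e+01, -6.27526242e-04,
        6.23720273e+01, -1.08747368e+00]), 'dq': array([-0.09673649,  0.07158654, -0.09156377, -0.04234759, -0.06021647,
        0.00468526]), 'joint_torque': array([ 3.42784479e-03, -5.44618607e+01, -2.73661155e+01,  6.46747020e-02,
        2.28557893e-02, -1.50564260e-04]), 'position': array([ 0.1676614 , -0.60150328,  0.22189294]), 'orientation': array([-1.79910958e+02, -1.13459912e-03,  1.55712080e+01]), 'wrist_force': array([-0.37043982, -0.08265074,  0.58746035]), 'ft_torque': array([-0.03706245, -0.00570864, -0.03785618]), 'width': 1.0005227167399087}
scene {'intrinsics': array([[447.20282562,   0.        , 280.41978784],
       [  0.        , 447.20282562, 206.62452965],
       [  0.        ,   0.        ,   1.        ]]), 'R': array([[ 0.64281185,  0.76578673, -0.01906881],
       [ 0.48667375, -0.42749113, -0.76183988],
       [-0.59155861,  0.48043941, -0.64748466]]), 't': array([-0.28658382, -0.19181502,  1.98918471])}
side {'intrinsics': array([[545.64049243,   0.        , 278.96249965],
       [  0.        , 545.64049243, 211.12764248],
       [  0.        ,   0.        ,   1.        ]]), 'R': array([[-0.79907596, -0.60117272, -0.00830478],
       [-0.3356187 ,  0.45747822, -0.82345235],
       [ 0.49883634, -0.65521374, -0.56732466]]), 't': array([0.35731911, 0.17860881, 1.76799069])}
wrist {'intrinsics': array([[290.48809819,   0.        , 280.82740831],
       [  0.        , 290.48809819, 209.64989457],
       [  0.        ,   0.        ,   1.        ]]), 'hand_eye': array([[-6.15355902e-04, -9.56240919e-01, -2.92579778e-01,
         7.95255250e-02],
       [ 9.99999689e-01, -7.32732346e-04,  2.91588648e-04,
        -5.64238808e-04],
       [-4.93211664e-04, -2.92579507e-01,  9.56241072e-01,
        -1.62512818e-01],
       [ 0.00000000e+00,  0.00000000e+00,  0.00000000e+00,
         1.00000000e+00]])}
```

View pics/scene0.png

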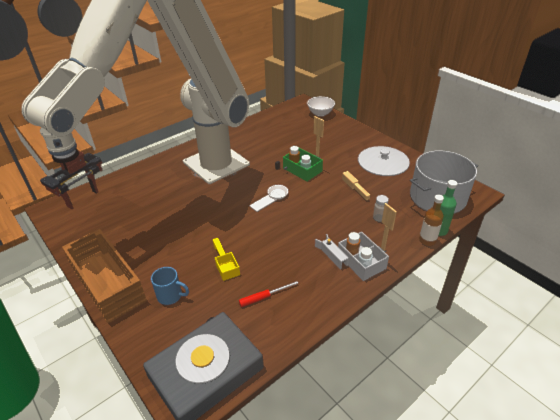

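View pics/side0.png

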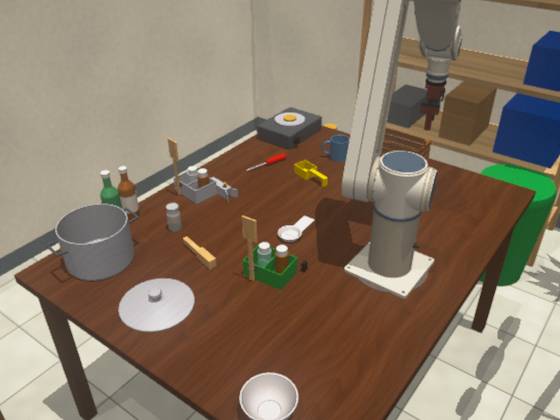

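View pics/wrist0.png

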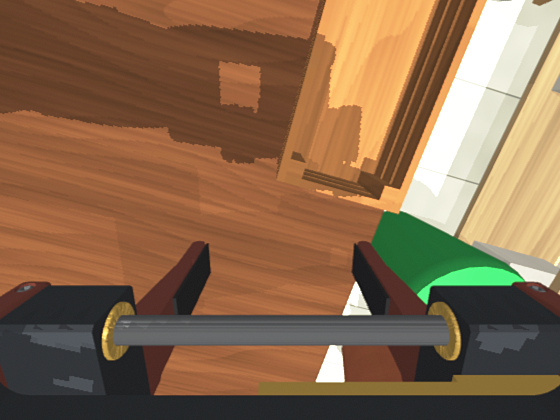

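The scene view shows the handle at about (356,185), left of the caddy, and the steel socket at about (332,250). In the side view they are at about (199,250) and (225,187). I'll enlarge both.

Run:
```python
import cv2,numpy as np
a=cv2.imread("pics/scene0.png")[165:285,300:420]; b=cv2.imread("pics/side0.png")[160:280,150:270]
cv2.imwrite("pics/z0.png",np.hstack([cv2.resize(i,(400,400)if 0 else None,fx=3.3,fy=3.3,interpolation=cv2.INTER_CUBIC) if 0 else cv2.resize(i,(396,396),interpolation=cv2.INTER_CUBIC) for i in(a,b)]))
```

```text
(no output)
```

View pics/z0.png

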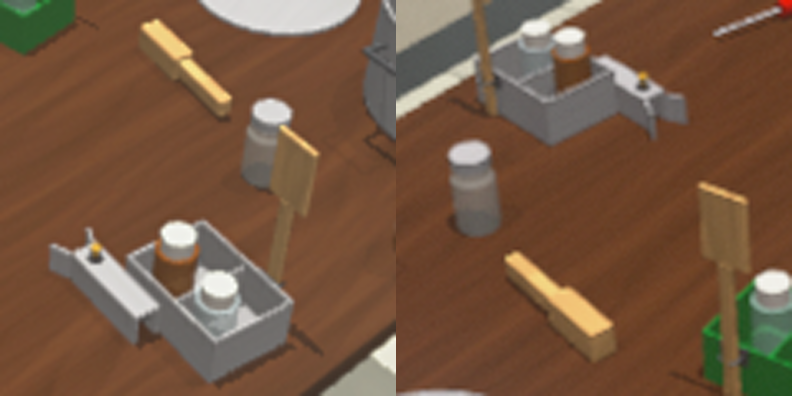

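```bash
cat > h.py <<'E'
from bench import *
import cv2, numpy as np
from scipy.spatial.transform import Rotation as Ro
def cam(n):
    s=read_state(); c=camera(n)
    if n=="wrist":
        T=np.eye(4); T[:3,:3]=Ro.from_euler("xyz",s["orientation"],degrees=True).as_matrix(); T[:3,3]=s["position"]
        M=T@c["hand_eye"]; c["R"]=M[:3,:3].T; c["t"]=-c["R"]@M[:3,3]
    return c
def ray(c,uv,z):
    K=c["intrinsics"]; d=c["R"].T@np.linalg.inv(K)@np.array([*uv,1.]); o=-c["R"].T@c["t"]
    return o+d*(z-o[2])/d[2]
def proj(c,X):
    p=c["intrinsics"]@(c["R"]@np.array(X)+c["t"]); return p[:2]/p[2]
E
python3 - <<'E'
from h import *
a=camera("scene"); b=camera("side")
f=lambda u,v:(300+u/3.3,165+v/3.3); g=lambda u,v:(150+(u-396)/3.3,160+v/3.3)
np.set_printoptions(precision=4,suppress=True)
print("grip",ray(a,f(166,48),.036),ray(b,g(585,315),.036))
print("tip",ray(a,f(222,101),.030),ray(b,g(512,258),.030))
print("socket roof near",ray(a,f(90,244),.04),ray(b,g(655,97),.04))
print("roof far",ray(a,f(148,302),.04),ray(b,g(608,62),.04))
print("screw",ray(a,f(96,248),.055),ray(b,g(642,78),.055))
print("pepper",ray(a,f(271,108),.095), "spoonrest",ray(a,(270,198),.01))
E
```

```text
grip [0.5064 0.3216 0.036 ] [0.4808 0.3404 0.036 ]
tip [0.6168 0.3009 0.03  ] [0.6104 0.312  0.03  ]
socket roof near [0.6933 0.0062 0.04  ] [0.6858 0.0031 0.04  ]
roof far [ 0.7912 -0.0084  0.04  ] [ 0.783  -0.0226  0.04  ]
screw [ 0.712  -0.0045  0.055 ] [ 0.7089 -0.0017  0.055 ]
pepper [0.71   0.2664 0.095 ] spoonrest [0.3572 0.0205 0.01  ]
```

Emit:
step_arm(motion=[[[0, 0, 10], [0, 0, 0], 8.78], [[0, 0, 14], [0, 0, 0], 8.78], [[49, 60, 14], [0, 0, -27], 8.78], [[49, 60, 14], [0, 0, -27], 8.78], [[49, 60, 14], [0, 0, -27], 8.78], [[49, 60, 14], [0, 0, -27], 8.78], [[49, 60, 14], [0, 0, -27], 8.78], [[49, 60, 14], [0, 0, -27], 8.78], [[49, 60, 14], [0, 0, -27], 8.78], [[49, 60, 14], [0, 0, -27], 8.78]])

```text
time_s: 1.25
position: [0.4196, -0.2932, 0.3434]
orientation: [180.0, -0.0, -11.4]
wrist_force: [0.9, -0.1, -0.7]
width: 0.997
```

Emit:
step_arm(motion=[[[24, 29, 0], [0, 0, 0], 8.78], [[24, 29, 0], [0, 0, 0], 8.78], [[24, 29, 0], [0, 0, 0], 8.78], [[24, 29, 0], [0, 0, 0], 8.78], [[24, 29, 0], [0, 0, 0], 8.78], [[24, 29, 0], [0, 0, 0], 8.78], [[24, 29, 0], [0, 0, 0], 8.78], [[24, 29, 0], [0, 0, 0], 8.78], [[24, 29, 0], [0, 0, 0], 8.78], [[24, 29, 0], [0, 0, 0], 8.78]])

```text
time_s: 2.25
position: [0.6584, -0.0047, 0.3425]
orientation: [180.0, 0.1, -11.4]
wrist_force: [-0.7, 0.5, 0.6]
width: 0.997
```

Run:
```python
from h import *
c=cam("wrist"); cv2.imwrite("pics/w1.png",c["color"][:,:,::-1]); s=read_state(); print(s["position"],s["orientation"],s["dq"].max())
np.savez("w1.npz",**c)
for p in ([.69,.005,.04],[.79,-.012,.04]): print(proj(c,p))
```

```text
[ 0.65808026 -0.00543959  0.34279898] [ 1.79969297e+02  5.32098809e-02 -1.14276044e+01] 0.43747483825577094
[270.6499929  153.88573027]
[267.8540483   84.47255319]
```

View pics/w1.png

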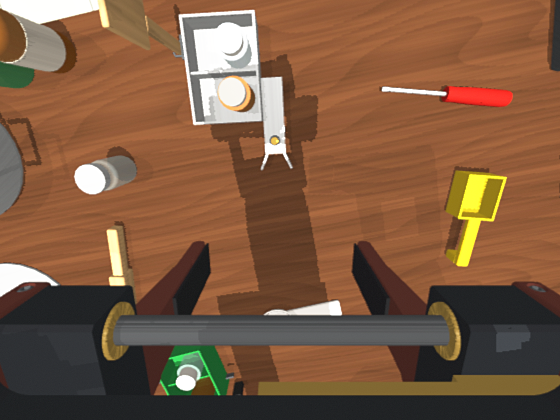

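The wrist view shows the socket from row 78 to row 155 at columns 264–286, with flares to row 170. The handle's tongue starts at (116,230).

Run:
```python
import cv2
a=cv2.imread("pics/w1.png")[65:180,235:315]
cv2.imwrite("pics/z1.png",cv2.resize(a,None,fx=5,fy=5,interpolation=cv2.INTER_CUBIC))
```

```text
(no output)
```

View pics/z1.png

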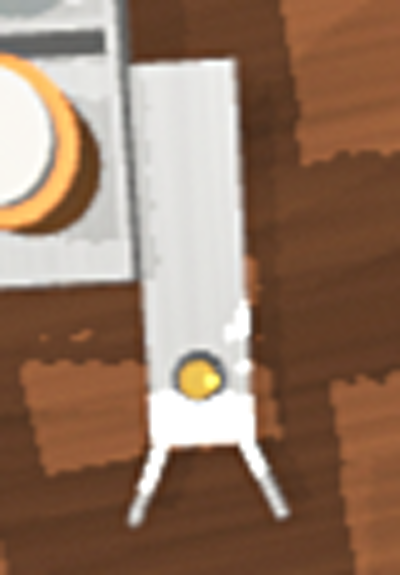

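Run:
```python
from h import *
np.set_printoptions(precision=4,suppress=True)
c=dict(np.load("w1.npz"))
f=lambda u,v:(235+(u+.5)/5-.5,65+(v+.5)/5-.5)
P={k:ray(c,f(*uv),z) for k,uv,z in [("nl",(149,446),.04),("nr",(255,443),.04),("fl",(133,65),.04),("fr",(235,60),.04),("tl",(135,522),.036),("tr",(283,516),.036),("screw",(202,378),.057)]}
for k in P: print(k,P[k])
n=(P["nl"]+P["nr"])/2; fr=(P["fl"]+P["fr"])/2; t=(P["tl"]+P["tr"])/2
d=fr-n; print(n,fr,t,np.linalg.norm(d),np.degrees(np.arctan2(d[1],d[0])), np.linalg.norm(P["nl"]-P["nr"]),np.linalg.norm(P["tl"]-P["tr"]))
for a,b in(("nl","fl"),("nr","fr")):
    d=P[b]-P[a]; print(np.degrees(np.arctan2(d[1],d[0])))
d=P["nl"]-P["nr"];print(np.degrees(np.arctan2(d[1],d[0]))-90); d=P["tl"]-P["tr"];print(np.degrees(np.arctan2(d[1],d[0]))-90)
d=n-t;print("t->n",np.degrees(np.arctan2(d[1],d[0])),np.linalg.norm(d))
```

```text
nl [0.6921 0.0147 0.04  ]
nr [ 0.6864 -0.0184  0.04  ]
fl [ 0.801  -0.0044  0.04  ]
fr [ 0.7965 -0.034   0.04  ]
tl [0.6689 0.0246 0.036 ]
tr [ 0.6613 -0.0227  0.036 ]
screw [ 0.7103 -0.0065  0.057 ]
[ 0.6892 -0.0019  0.04  ] [ 0.7988 -0.0192  0.04  ] [0.6651 0.0009 0.036 ] 0.11088643536890062 -8.998231334519897 0.033523365088604366 0.04794310573389864
-9.909895203392159
-8.091234648287559
-9.802639913679542
-9.080670465826444
t->n -6.576897887803864 0.02465001024691469
```

Emit:
step_arm(motion=[[[-16, 33, -2], [0, 0, -2], 8.78], [[-16, 33, -2], [0, 0, -2], 8.78], [[-16, 33, -2], [0, 0, -2], 8.78], [[-16, 33, -2], [0, 0, -2], 8.78], [[-16, 33, -2], [0, 0, -2], 8.78], [[-16, 33, -2], [0, 0, -2], 8.78], [[-16, 33, -2], [0, 0, -2], 8.78], [[-16, 33, -2], [0, 0, -2], 8.78], [[-16, 33, -2], [0, 0, -2], 8.78], [[-16, 33, -2], [0, 0, -2], 8.78]])

```text
time_s: 3.3
position: [0.4991, 0.3237, 0.3234]
orientation: [180.0, -0.0, -13.5]
wrist_force: [-0.1, -0.1, 0.5]
width: 1.002
```

Run:
```python
from h import *
c=cam("wrist"); cv2.imwrite("pics/w2.png",c["color"][:,:,::-1]); s=read_state(); print(s["position"],s["orientation"])
np.savez("w2.npz",**c)
```

```text
[0.49939574 0.32339444 0.32340726] [ 1.79984224e+02 -3.24956094e-02 -1.35115896e+01]
```

View pics/w2.png

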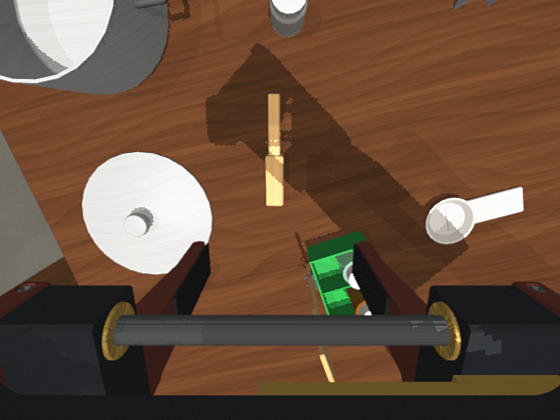

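Run:
```python
import cv2
a=cv2.imread("pics/w2.png")[88:213,240:310]
cv2.imwrite("pics/z2.png",cv2.resize(a,None,fx=4.8,fy=4.8,interpolation=cv2.INTER_CUBIC))
```

```text
(no output)
```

View pics/z2.png

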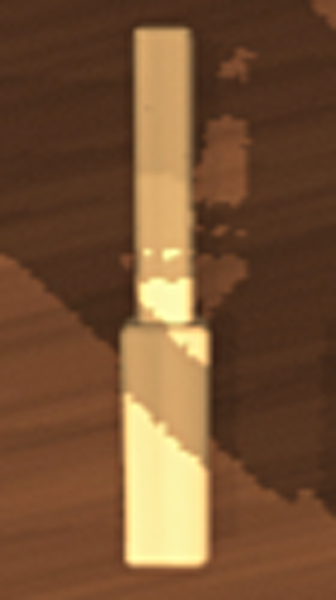

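Run:
```python
from h import *
np.set_printoptions(precision=4,suppress=True)
c=dict(np.load("w2.npz"))
f=lambda u,v:(240+(u+.5)/4.8-.5,88+(v+.5)/4.8-.5)
P={k:ray(c,f(*uv),z) for k,uv,z in [("rl",(126,566),.036),("rr",(209,565),.036),("fl",(122,325),.036),("fr",(208,325),.036),("tl",(134,29),.03),("tr",(190,29),.03)]}
for k in P: print(k,P[k])
r=(P["rl"]+P["rr"])/2; m=(P["fl"]+P["fr"])/2; t=(P["tl"]+P["tr"])/2
for a,b in((r,m),(r,t),(m,t)): d=(b-a)[:2]; print(np.linalg.norm(d),np.degrees(np.arctan2(d[1],d[0])))
print("w",np.linalg.norm(P["rl"]-P["rr"]),np.linalg.norm(P["tl"]-P["tr"]),"grip",(r+m)/2,"tip",t)
```

```text
rl [0.455  0.3587 0.036 ]
rr [0.4489 0.3316 0.036 ]
fl [0.5329 0.3401 0.036 ]
fr [0.5265 0.3134 0.036 ]
tl [0.6179 0.3149 0.03  ]
tr [0.6139 0.2983 0.03  ]
0.07989298144116343 -13.283573118039708
0.16844184963868164 -13.245042202564697
0.08854890256272091 -13.210277800265867
w 0.02788080860821973 0.017065300999521478 grip [0.4908 0.336  0.036 ] tip [0.6159 0.3066 0.03  ]
```

Run:
```python
from h import *
np.set_printoptions(precision=4,suppress=True)
c=dict(np.load("w2.npz")); b=camera("side"); a=camera("scene")
print("green tray corners z.06", [ray(c,p,.06) for p in((308,243),(358,233))])
print("spat top side",ray(b,(249,218),.24),"scene",ray(a,(319,119),.24), "w2",ray(c,(328,381),.24))
print("spat base side", ray(b,(252,280),0.0), ray(c,(299,236),0.0))
print("lid edge",ray(c,(212,215),.01),ray(c,(139,220),.054))
print("pepper top",ray(c,(288,3),.095))
s=read_state();print(s["position"])
```

```text
green tray corners z.06 [array([0.3858, 0.3062, 0.06  ]), array([0.3841, 0.2262, 0.06  ])]
spat top side [0.3153 0.3164 0.24  ] scene [0.3219 0.312  0.24  ] w2 [0.3032 0.3182 0.24  ]
spat base side [0.316  0.3156 0.    ] [0.3761 0.3192 0.    ]
lid edge [0.4532 0.4562 0.01  ] [0.4835 0.5562 0.054 ]
pepper top [0.7011 0.2664 0.095 ]
[0.4996 0.3234 0.3233]
```

Emit:
step_arm(motion=[[[-0.9, 1.25, -5], [0, 0, 0.3], 5.5], [[-0.9, 1.25, -10], [0, 0, 0.3], 5.5], [[-0.9, 1.25, -15], [0, 0, 0.3], 5.5], [[-0.9, 1.25, -20], [0, 0, 0.3], 5.5], [[-0.9, 1.25, -24], [0, 0, 0.3], 5.5], [[-0.9, 1.25, -27], [0, 0, 0.3], 5.5], [[-0.9, 1.25, -27], [0, 0, 0.3], 5.5], [[-0.9, 1.25, -27], [0, 0, 0.3], 5.5]])

```text
time_s: 4.25
position: [0.4905, 0.3368, 0.0535]
orientation: [180.0, 0.0, -13.2]
wrist_force: [-0.6, 1.1, 1.5]
width: 0.628
```

Run:
```python
from h import *
c=cam("wrist"); cv2.imwrite("pics/w3.png",c["color"][:,:,::-1]); s=read_state(); print(s["position"],s["orientation"])
np.savez("w3.npz",**c)
```

```text
[0.49108847 0.33750196 0.05458534] [-1.79921197e+02 -7.89626044e-02 -1.31897019e+01]
```

View pics/w3.png

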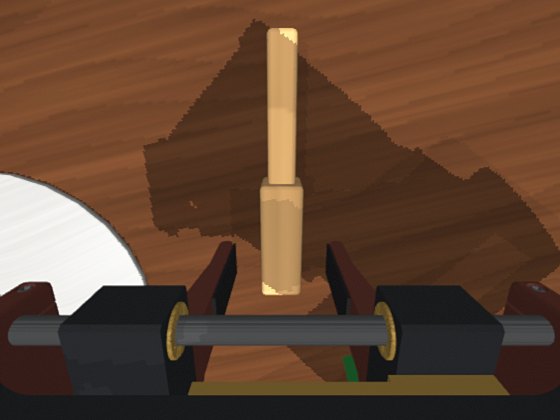

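The handle lies centred between the fingers and parallel to them, with the tongue tip at (282,28). I'll go down and grip.

Emit:
step_arm(motion=[[[0, -0.1, -3], [0, 0, 0], 5.5], [[0, -0.1, -4.9], [0, 0, 0], 5.5], [[0, -0.1, -4.9], [0, 0, 0], 5.5], [[0, -0.1, -4.9], [0, 0, 0], 5.5]])

```text
time_s: 4.7
position: [0.4909, 0.3372, 0.0061]
orientation: [-179.9, -0.1, -13.1]
wrist_force: [-0.2, -1.0, 0.4]
width: 0.628
```

Emit:
step_arm(motion=[[[0, 0, 0], [0, 0, 0], 2.0], [[0, 0, 0], [0, 0, 0], 2.0], [[0, 0, 0], [0, 0, 0], 2.0], [[0, 0, 0], [0, 0, 0], 2.0], [[0, 0, 0], [0, 0, 0], 2.0], [[0, 0, 0], [0, 0, 0], 2.0], [[0, 0, 0], [0, 0, 0], 2.0], [[0, 0, 0], [0, 0, 0], 2.0]], force=50)

```text
time_s: 5.5
position: [0.49, 0.3368, 0.0048]
orientation: [-180.0, -0.0, -13.1]
wrist_force: [-0.8, -0.7, 6.8]
width: 0.316
```

Emit:
step_arm(motion=[[[0, 0, 3], [0, 0, 0], 2.0], [[0, 0, 6], [0, 0, 0], 2.0], [[0, 0, 6], [0, 0, 0], 2.0], [[0, 0, 6], [0, 0, 0], 2.0]])

```text
time_s: 5.9
position: [0.4898, 0.3367, 0.0644]
orientation: [-180.0, -0.0, -13.1]
wrist_force: [-0.6, -0.4, -0.5]
width: 0.317
```

Run:
```python
from h import *
np.set_printoptions(precision=4,suppress=True)
c=cam("wrist"); cv2.imwrite("pics/w4.png",c["color"][:,:,::-1]); s=read_state(); print(s["position"],s["orientation"],s["wrist_force"],s["width"])
np.savez("w4.npz",**c)
w2=dict(np.load("w2.npz")); print("spoon",[ray(w2,p,.015) for p in((427,225),(450,198),(523,195),(450,243))])
```

```text
[0.4892 0.3362 0.0635] [179.963    0.0383 -13.1263] [-0.4779 -0.4914 -0.4708] 0.3183048302559599
spoon [array([0.3506, 0.0998, 0.015 ]), array([0.39 , 0.058, 0.015]), array([ 0.3667, -0.0611,  0.015 ]), array([0.3073, 0.0635, 0.015 ])]
```

View pics/w4.png

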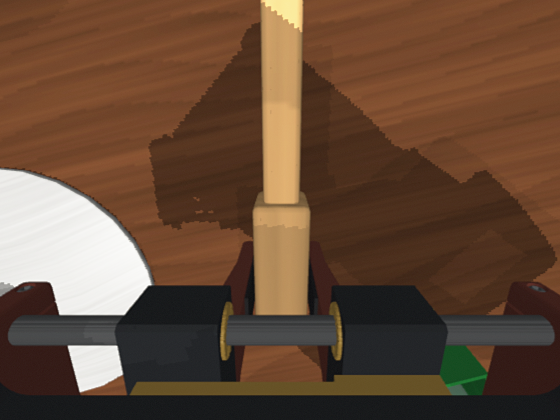

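Emit:
step_arm(motion=[[[0.5, -5, 0], [0, 0, 1], 2.0], [[1, -9.5, 0], [0, 0, 2], 2.0], [[1.5, -14, 0], [0, 0, 3], 2.0], [[2, -18.5, 0], [0, 0, 4.1], 2.0], [[2.3, -23, 0], [0, 0, 4.1], 2.0], [[2.7, -27, 0], [0, 0, 4.1], 2.0], [[2.7, -31, 0], [0, 0, 4.1], 2.0], [[2.7, -31, 0], [0, 0, 4.1], 2.0], [[2.7, -31, -3], [0, 0, 4.1], 2.0], [[2.7, -31, -3], [0, 0, 4.1], 2.0]])

```text
time_s: 6.95
position: [0.5137, 0.0266, 0.031]
orientation: [179.9, 0.4, -9.1]
wrist_force: [-0.8, 0.6, -1.7]
width: 0.318
```

Emit:
step_arm(motion=[[[0, 0, -2.6], [0, 0, 0], 2.0], [[0, 0, -2.6], [0, 0, 0], 2.0], [[0, 0, -2.6], [0, 0, 0], 2.0], [[0, 0, -2.6], [0, 0, 0], 2.0]])

```text
time_s: 7.35
position: [0.517, 0.027, 0.009]
orientation: [-180.0, -0.0, -9.0]
wrist_force: [0.9, -0.2, -1.1]
width: 0.316
```

Run:
```python
from h import *
np.set_printoptions(precision=4,suppress=True)
im=[]
for n,x,y in(("scene",270,190),("side",180,150)):
    c=cam(n); np.savez(n+"5.npz",**c)
    im.append(cv2.resize(c["color"][y:y+100,x:x+100,::-1],None,fx=4,fy=4,interpolation=cv2.INTER_CUBIC))
cv2.imwrite("pics/z5.png",np.hstack(im))
c=cam("wrist"); cv2.imwrite("pics/w5.png",c["color"][:,:,::-1]); np.savez("w5.npz",**c)
s=read_state(); print(s["position"],s["orientation"],s["wrist_force"],s["width"])
```

```text
[0.5173 0.0268 0.0091] [-179.9843   -0.0783   -9.0097] [ 0.2489  0.2769 -0.2995] 0.31716876886969864
```

View pics/z5.png

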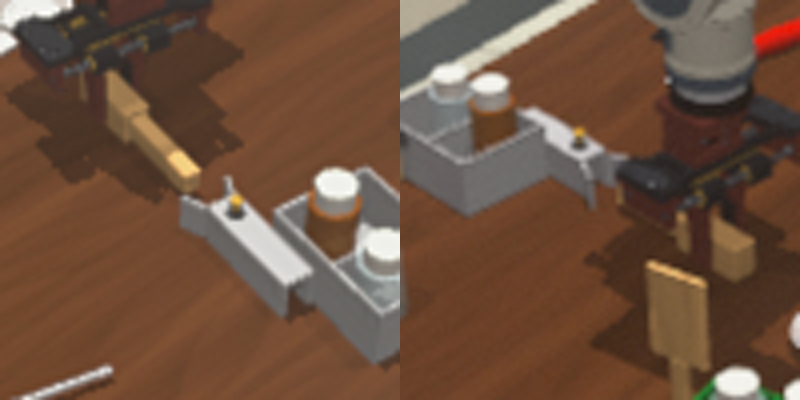

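View pics/w5.png

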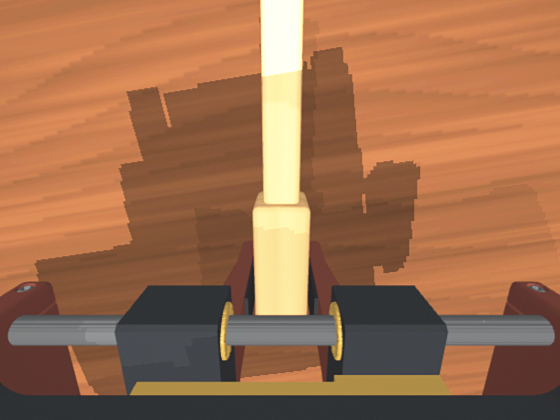

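Emit:
step_arm(motion=[[[0, -0.12, 0], [0, 0, 0], 2.0], [[0.99, -0.28, 0], [0, 0, 0], 2.0], [[1.98, -0.43, 0], [0, 0, 0], 2.0], [[2.96, -0.59, 0], [0, 0, 0], 2.0], [[3.46, -0.67, 0], [0, 0, 0], 2.0], [[3.95, -0.75, 0], [0, 0, 0], 2.0], [[3.95, -0.75, 0], [0, 0, 0], 2.0], [[3.95, -0.75, 0], [0, 0, 0], 2.0]])

```text
time_s: 8.3
position: [0.5559, 0.019, 0.008]
orientation: [180.0, 0.0, -9.0]
wrist_force: [-0.2, 0.2, -0.4]
width: 0.316
```

Run:
```python
from h import *
np.set_printoptions(precision=4,suppress=True)
im=[]
for n,x,y in(("scene",270,190),("side",180,150)):
    c=cam(n)
    im.append(cv2.resize(c["color"][y:y+100,x:x+100,::-1],None,fx=4,fy=4,interpolation=cv2.INTER_CUBIC))
c=cam("wrist"); cv2.imwrite("pics/w6.png",c["color"][:,:,::-1]); np.savez("w6.npz",**c)
im.append(cv2.resize(c["color"][0:100,230:330,::-1],None,fx=4,fy=4)) 
cv2.imwrite("pics/z6.png",cv2.resize(np.hstack(im),None,fx=.66,fy=.66))
s=read_state(); print(s["position"],s["orientation"],s["wrist_force"],s["ft_torque"],s["width"])
```

```text
[0.5557 0.0191 0.0081] [179.9946   0.0318  -9.0201] [-0.2279 -1.0509 -1.2222] [ 0.0375  0.0646 -0.0482] 0.3136085953090774
```

View pics/z6.png

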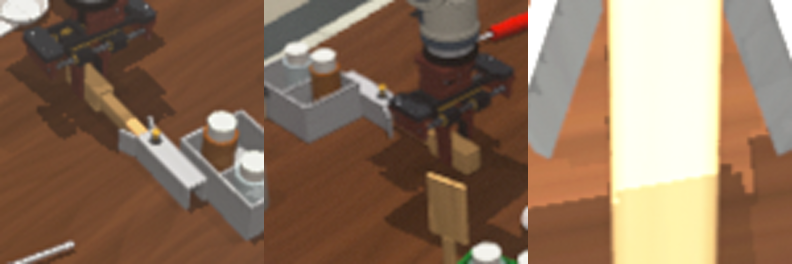

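The wrist view shows the tongue between the flare plates. The tongue's centre is at column 282.5 and the flares' centre at 281.3, so they agree to about 0.5 mm.

Emit:
step_arm(motion=[[[0.6, -0.08, 0], [0, 0, 0], 2.0], [[1.2, -0.17, 0], [0, 0, 0], 2.0], [[1.8, -0.26, 0], [0, 0, 0], 2.0], [[2.4, -0.36, 0], [0, 0, 0], 2.0], [[2.4, -0.36, 0], [0, 0, 0], 2.0], [[2.4, -0.36, 0], [0, 0, 0], 2.0]])

```text
time_s: 9.05
position: [0.5802, 0.0154, 0.0081]
orientation: [180.0, 0.0, -9.0]
wrist_force: [-0.4, -0.2, -1.7]
width: 0.312
```

```bash
cat > st.py <<'E'
from h import *
np.set_printoptions(precision=4,suppress=True)
F=[];T=[]
for i in range(8):
    camera("side"); s=read_state(); F.append(s["wrist_force"]);T.append(s["ft_torque"])
d=np.array([np.cos(np.radians(9)),-np.sin(np.radians(9)),0]); l=np.array([-d[1],d[0],0])
p=s["position"]-np.array([.690,-.002,0])
F=np.array(F); print("t",s["time_s"],"pos",s["position"],s["orientation"],"grip in mouth x,y mm",p@d*1e3,p@l*1e3,"F along/lat/z",F.mean(0)@d,F.mean(0)@l,F.mean(0)[2],"std",(F@d).std(),"T",np.mean(T,0),s["width"])
E
python3 st.py
python3 - <<'E'
from h import *
c=cam("wrist"); cv2.imwrite("pics/w7.png",c["color"][:,:,::-1])
E
```

```text
t 9.45 pos [0.5801 0.0154 0.0082] [179.9992   0.0042  -9.0278] grip in mouth x,y mm -111.28449823512246 0.03725103751344405 F along/lat/z -0.1485528869442635 0.19572555668299935 -0.8820416141301461 std 0.48648375637300895 T [0.0318 0.0138 0.0162] 0.3163824015750768
```

View pics/w7.png

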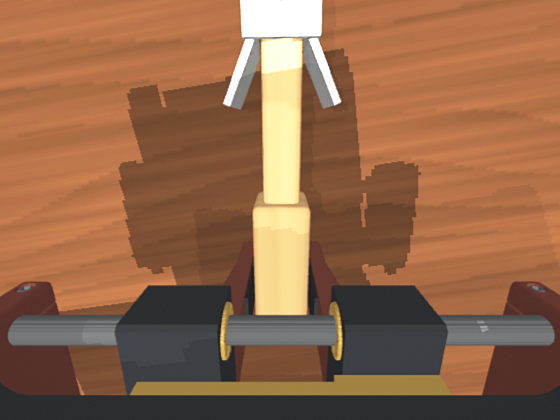

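The tongue is in the socket and centred, with no contact force. Now I'll feel for the seat.

Emit:
step_arm(motion=[[[0.4, -0.06, 0], [0, 0, 0], 2.0], [[0.8, -0.12, 0], [0, 0, 0], 2.0], [[1.19, -0.19, 0], [0, 0, 0], 2.0], [[1.19, -0.19, 0], [0, 0, 0], 2.0], [[1.19, -0.19, 0], [0, 0, 0], 2.0]])

```text
time_s: 10.0
position: [0.5922, 0.0135, 0.0081]
orientation: [180.0, 0.0, -9.0]
wrist_force: [-0.4, 0.0, -0.7]
width: 0.316
```

```bash
python3 st.py
```

```text
t 10.4 pos [0.592  0.0136 0.0082] [179.9998   0.0049  -9.0273] grip in mouth x,y mm -99.2148209809887 0.05661354603904691 F along/lat/z -0.17239166634484723 0.39561410240479866 -1.259858722558127 std 0.30479716033821835 T [0.0419 0.0459 0.01  ] 0.3171087407953087
```

No contact yet, with the tip at about +31 mm. I'll go on in small steps.

Emit:
step_arm(motion=[[[0.2, -0.03, 0], [0, 0, 0], 2.0], [[0.4, -0.06, 0], [0, 0, 0], 2.0], [[0.59, -0.09, 0], [0, 0, 0], 2.0], [[0.59, -0.09, 0], [0, 0, 0], 2.0], [[0.59, -0.09, 0], [0, 0, 0], 2.0]])

```text
time_s: 10.9
position: [0.598, 0.0126, 0.0081]
orientation: [180.0, -0.0, -9.0]
wrist_force: [-0.2, 0.7, -1.5]
width: 0.318
```

```bash
python3 st.py
```

```text
t 11.3 pos [0.598  0.0127 0.0082] [-179.9988    0.0006   -9.0285] grip in mouth x,y mm -93.19194993939573 0.08045139257805997 F along/lat/z 0.1217359193954234 -0.29019431583767724 -0.7264781634683505 std 0.47273531992104745 T [ 0.0125  0.041  -0.0054] 0.317530454494349
```

Emit:
step_arm(motion=[[[0.2, -0.03, 0], [0, 0, 0], 2.0], [[0.4, -0.06, 0], [0, 0, 0], 2.0], [[0.59, -0.09, 0], [0, 0, 0], 2.0], [[0.59, -0.09, 0], [0, 0, 0], 2.0], [[0.59, -0.09, 0], [0, 0, 0], 2.0]])

```text
time_s: 11.8
position: [0.6039, 0.0117, 0.0081]
orientation: [-180.0, 0.0, -9.0]
wrist_force: [-0.6, 1.1, 0.4]
width: 0.314
```

```bash
python3 st.py
```

```text
t 12.2 pos [0.6039 0.0117 0.0082] [-179.9987   -0.0001   -9.0305] grip in mouth x,y mm -87.20869140342703 0.10465310504431305 F along/lat/z 0.11256477393791901 -0.24245821658649416 -0.9247485472959449 std 0.2687739405921359 T [0.0336 0.0251 0.0038] 0.3173390952070606
```

Still free, with the tip at about +43 mm.

Emit:
step_arm(motion=[[[0.2, -0.03, 0], [0, 0, 0], 2.0], [[0.4, -0.06, 0], [0, 0, 0], 2.0], [[0.59, -0.09, 0], [0, 0, 0], 2.0], [[0.59, -0.09, 0], [0, 0, 0], 2.0], [[0.59, -0.09, 0], [0, 0, 0], 2.0]])

```text
time_s: 12.7
position: [0.6095, 0.0109, 0.0081]
orientation: [180.0, 0.0, -9.0]
wrist_force: [-1.2, 0.8, -0.1]
width: 0.313
```

```bash
python3 st.py
```

```text
t 13.1 pos [0.6097 0.0109 0.0081] [179.9981   0.0159  -9.0259] grip in mouth x,y mm -81.37310422559032 0.1418489341390941 F along/lat/z -2.189746465724544 0.4491269213893034 -0.515510425359906 std 0.2948610339008635 T [0.077  0.2764 0.0441] 0.3127194856704792
```

Emit:
step_arm(motion=[[[0.2, -0.03, 0], [0, 0, 0], 2.0], [[0.4, -0.06, 0], [0, 0, 0], 2.0], [[0.59, -0.09, 0], [0, 0, 0], 2.0], [[0.59, -0.09, 0], [0, 0, 0], 2.0], [[0.59, -0.09, 0], [0, 0, 0], 2.0]])

```text
time_s: 13.6
position: [0.615, 0.01, 0.008]
orientation: [180.0, 0.1, -9.0]
wrist_force: [-6.2, 1.5, 2.2]
width: 0.314
```

```bash
python3 st.py
```

```text
t 14.0 pos [0.615 0.01  0.008] [179.9899   0.0919  -9.025 ] grip in mouth x,y mm -75.97878963357641 0.1216487391309804 F along/lat/z -5.61850096651278 0.2140304910095232 1.7149357129274803 std 0.1926837450734329 T [0.1671 0.638  0.0862] 0.3165813929457379
```

First contact came at about 45 mm past the mouth (2.2 N, then 5.6 N), with a slope of about 0.65 N/mm. About 6.5 mm more should give 10 N.

Emit:
step_arm(motion=[[[0.15, -0.02, 0], [0, 0, 0], 2.0], [[0.3, -0.05, 0], [0, 0, 0], 2.0], [[0.45, -0.07, 0], [0, 0, 0], 2.0], [[0.6, -0.09, 0], [0, 0, 0], 2.0], [[0.6, -0.09, 0], [0, 0, 0], 2.0], [[0.6, -0.09, 0], [0, 0, 0], 2.0]])

```text
time_s: 14.6
position: [0.62, 0.0092, 0.0079]
orientation: [180.0, 0.2, -9.0]
wrist_force: [-8.9, 1.0, 4.8]
width: 0.317
```

```bash
python3 st.py
python3 - <<'E'
from h import *
c=cam("wrist"); cv2.imwrite("pics/w8.png",c["color"][:,:,::-1])
E
```

```text
t 15.0 pos [0.62   0.0092 0.008 ] [179.9782   0.1975  -9.0206] grip in mouth x,y mm -70.90883237659187 0.12732360812202803 F along/lat/z -9.35510040929746 0.1176338615200133 4.638988231314351 std 0.5352952628437687 T [0.2435 0.9015 0.0884] 0.31517787112420476
```

View pics/w8.png

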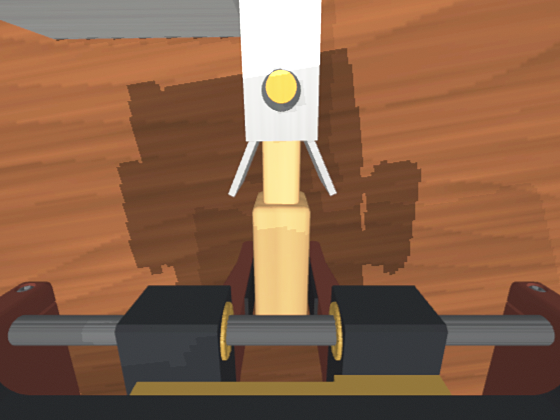

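The push is 9.2 N net. A side force of about 5.5 N upward has built up at the tip, because the tool pitched 0.2° down under load. I'll relieve it a little by raising and levelling the tool.

Emit:
step_arm(motion=[[[0, 0, 0.02], [0, -0.1, 0], 2.0], [[0, 0, 0.04], [0, -0.2, 0], 2.0], [[0, 0, 0.04], [0, -0.2, 0], 2.0], [[0, 0, 0.04], [0, -0.2, 0], 2.0]])

```text
time_s: 15.45
position: [0.6195, 0.0093, 0.008]
orientation: [-180.0, 0.1, -9.0]
wrist_force: [-8.8, 1.8, 1.6]
width: 0.317
```

```bash
python3 st.py
```

```text
t 15.85 pos [0.6195 0.0092 0.0079] [179.9978   0.068   -9.0119] grip in mouth x,y mm -71.43280529920223 0.07373858914254376 F along/lat/z -8.997501379907398 0.4173488224875004 2.135531416318786 std 0.3224963483081909 T [0.3023 1.1386 0.1398] 0.31578136569093795
```

Emit:
step_arm(motion=[[[0.07, -0.01, 0.02], [0, -0.1, 0], 2.0], [[0.14, -0.02, 0.04], [0, -0.2, 0], 2.0], [[0.14, -0.02, 0.04], [0, -0.2, 0], 2.0], [[0.14, -0.02, 0.04], [0, -0.2, 0], 2.0], [[0.14, -0.02, 0.04], [0, -0.2, 0], 2.0], [[0.14, -0.02, 0.04], [0, -0.2, 0], 2.0]])

```text
time_s: 16.45
position: [0.6201, 0.0091, 0.0079]
orientation: [-180.0, -0.0, -9.0]
wrist_force: [-9.3, 1.4, 1.4]
width: 0.316
```

```bash
python3 st.py;python3 st.py;  python3 st.py
```

```text
t 16.85 pos [0.6201 0.0091 0.0079] [-179.9795   -0.0392   -9.0114] grip in mouth x,y mm -70.76487507051223 0.0715750854389592 F along/lat/z -9.3779638707003 0.42716278641563665 0.43484282707186583 std 0.41649041556180044 T [0.3542 1.3908 0.1474] 0.31185375284304767
t 17.25 pos [0.6201 0.0091 0.0079] [-179.9792   -0.039    -9.0126] grip in mouth x,y mm -70.77716567720256 0.05086520579829189 F along/lat/z -9.252804975308544 0.5370122386678983 0.6702777060882146 std 0.42981865559872273 T [0.3731 1.4108 0.1514] 0.3166817235823629
t 17.65 pos [0.6201 0.0091 0.0079] [-179.9775   -0.037    -9.012 ] grip in mouth x,y mm -70.7870681662484 0.06956400031826217 F along/lat/z -9.432970943476066 0.5334339348116999 0.5883612150055634 std 0.2911748529319947 T [0.3726 1.4356 0.1391] 0.3139034182088211
```

Run:
```python
from h import *
print(job_done())
s=read_state(); print(s["time_s"],s["wrist_force"],s["position"],s["width"])
```

```text
the job is handed in; nothing more can be done
None
the job is handed in; nothing more can be done
```

The handle's tongue is in the socket and the arm is holding it pressed on the hidden seat with about 9.4 N. I handed the job in at about 17.7 s. No verdict came back, and no reading is possible after hand-in.

- **Grasp and insertion:** I found the handle and the socket in the wrist images; the measured lengths and widths were within about 2 mm of the given sizes. I gripped the handle at 50 N and slid the tongue in. By my estimate it is centred to within about 0.5 mm and aligned to about 0.1° with the socket direction I measured in the images.
- **Seat:** I first felt it about 45 mm past the mouth. I then pressed in about 14 mm more, in small steps. At the seat's stated stiffness that gives about 9.6 N.
- **Last checks:** Over the last 1.2 s before hand-in, the push averaged 9.25 to 9.43 N and the arm did not move. The gripper opening stayed steady at about 28 mm, so the handle had not slipped sideways in the jaws.
- **What disagreed:**
  - While pressing, an upward side force of about 5.5 N built up at the tip because the tool tilted 0.2° under load. I levelled it, which left about 1.5 N.
  - The measured stiffness was about 0.65 N/mm rather than 0.7.

No other object was touched as far as the pictures and forces show, but I did not take a final picture to check their positions.

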